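# Unclamp the finished transformer and pack it in the tray

### The arm

A 6-joint arm with a two-finger parallel gripper is mounted at the origin on the work surface. World frame = base frame: x ahead of the robot, y to its left, z up, the work surface at z = 0. Lengths are in m, angles in rad, forces in N, time in s.
With the tool pointing down it reaches from about 0.225 to 0.875 m from the base axis. Payload 3.4 kg.
Tool frame: the origin (TCP) lies at the very end of the fingers, on their centre line; the grasp point (between the pads) lies manip.grip_point_offset behind it (manip.grip_point_offset is the distance from the TCP to the grasp point, in m); z points along the fingers, y is the line along which they close (so a half turn about z gives the same grasp; the last joint's range is limited). The gripper opens to 85 mm and grips with 20 to 120 N. Pads are 22 mm wide; open, the fingers measure 114 mm over their backs; the gripper's body (76 mm by 85 mm) begins 54 mm behind the grasp point. The pads swing forward as they close: fully open they stand 13 mm farther back than shut.
Start: joints at [1.114, 0.276, 1.505, -0, 1.361, -0.121], TCP at [0.189, 0.543, 0.231] pointing down, gripper open.
Joint ranges: [-2.89, 2.89], [-0.75, 2.08], [0.22, 2.7], [-1.18, 4.32], [0.11, 2.71], [-2.7, 2.7]. Speed limits (rad/s): [2.57, 2.57, 3.14, 3.14, 3.14, 3.14].

### API

Orientations are given as a unit quaternion [w, x, y, z].
In Python, from rig import manip gives the robot as it stands.
- The arm moves only by the shell command python3 -m pendant 'ROWS' [FORCE]. ROWS is JSON, a list of rows, each an object of numbers: "jaw": the opening, from -1 (shut) to 1 (fully open); "tx", "ty", "tz": the shift along the world's x, y, z in cm; "ax", "ay", "az": the turn, a rotation vector about the world's x, y, z in degrees. In form: [{"jaw": .., "tx": .., "ty": .., "tz": .., "ax": .., "ay": .., "az": ..}, ...]. A call has 1 to 10 rows; each row is the pose to reach, as a shift and turn from the pose commanded when the call began; what a row does not reach only later rows make up. A row lasts 1/8 s, in which the tool goes at most 62.5 mm and 10.7 degrees, less where a joint would pass 70% of its speed; a pose out of reach is approached as far as the arm can. A call with a gripper value outside its range is refused whole. The fingers move at their own pace and stop on an object; FORCE is the grip in N (left out, the last holds). Time passes only in rows, so rows that repeat a pose let the fingers close. It gives the time, the measured TCP pose, the force, the opening and the grip force at its end, in the units of the state.
- manip.get_state(): the state, without advancing time (a new reading comes with each control period).
- manip.get_image(name): name is "side" or "top"; returns a dict with "pixels" (384x512x3 uint8, blue, green, red), "depth" (384x512 float32, m along the optical axis (not along the pixel's ray), 0 where there is no reading), "fx", "fy", "cx", "cy" (pixels), "pose" (4x4, takes a point from camera to world coordinates). Camera axes: x right, y down, z forward; pixel columns grow to the right and rows downward; lengths in m; the calibration is good to about 2 mm. A picture is of the moment at which its call begins.
- manip.sign_off(): hands the job in; it is judged then, once.
The state is a dict: "clock": time; "qpos": joint angles; "qd": joint speeds; "effort": joint torques, N m; "position": TCP position; "ee_rot": TCP orientation; "contact_force": force on the tool from outside, world axes, zero at the start; "moment": the same for the moment, N m; "width": finger opening in m; "gripper_force": force on a finger pad.
Only numpy, scipy, OpenCV 4.12 (cv2) and the standard library are available. Lean on these libraries where they do the work, as an engineer would, in place of code of your own. Each camera call takes 0.05 s, during which the arm holds its last target. There are 200 camera calls.

### The job

Pull the fixture's hooked sliding jaw all the way back to its stop (it has an upright lug to pull by), then lift the finished transformer off the sloping bed and set it down upright on the cork in the one empty pocket of the cardboard tray, in the middle of the pocket and lined up like the transformers already there. Its core is brittle: hold it lightly and set it down softly, without dropping it. Leave the jaw open, and do not disturb the other transformers or the loose things on the bench.

Things in the scene. Friction and masses are not known exactly. Their poses are not given: they have to be found in the camera images.
- fixture: Fixed clamping fixture; origin on the bench, under the nest. Its bare aluminium bed (195 x 110, 12 thick) slopes 30 deg, rising along the fixture's +x. A steel back plate stands square on the bed uphill of the part and so leans over it. The jaw slides downhill.
- nest (a point): Middle of the nest on the bed's surface, 85 above the bench; z = bed normal, x = uphill, y = across. In these axes: back plate face at x +28, 64 wide, 74 tall along z; a 5 tall sill at x -27 and 5 tall side guides at y +-22.5 keep the part in, so it leaves only along z. Bed edges: x -125 to +70, y +-55.
- jaw (a joint): Travel (m) of the dark steel sliding jaw, downhill along the nest's -x, stiff (several N): 0 = closed, hook over the part's near top edge by 4 mm or more; 0.032 = at its stop, fully open. It stays where it is left. Closed, its upright (24 wide) has its face at nest x -33 and its hook (24 wide, 45 to 52 above the bed) reaches to x -16.
- lug_top (a point): Middle of the top of the jaw's pull lug, a plain steel tab standing square to the bed: 12 along nest x, 20 along y, its upper 40 mm free to grip; same axes as the nest, moves with the jaw. The closed jaw's upright ends 13 mm uphill of the lug and 15 mm below its top.
- part: The finished transformer, about 0.25 kg, sitting in the nest. Origin: centre of its underside; z up through its top, x along the core. Base flange 50 x 40 x 6; dark core 50 (x) x 20 (y), top at z 42; yellow winding 32 (x) x 40 (y), from z 7 to z 35: the flat +-y sides of the winding are the place to grip.
- tray: Shallow fixed cardboard tray 150 x 186, rim 26 high, floor 6 above the bench. Origin: centre of its underside. 2 x 2 pockets with centres at x +-35, y +-44, divided by ribs 7 high; three hold upright transformers of the same kind, their x along the tray's x, one is empty.
- pad: Cork pad 54 x 70 x 2 fixed on the floor of the tray's empty pocket, at its centre. Origin: centre of its underside (its top is 2 mm higher, 8 above the bench); same axes as the tray.
- done0: One of the three finished transformers already in the tray, same shape and axes as the part. Leave it alone.
- done1: One of the three finished transformers already in the tray, same shape and axes as the part. Leave it alone.
- done2: One of the three finished transformers already in the tray, same shape and axes as the part. Leave it alone.
- tape: Bystander: roll of yellow tape lying flat, diameter 70, 24 high, hole 52. Origin: centre of its underside.
- bobbin: Bystander: empty black bobbin standing on end, diameter 36, 30 high. Origin: centre of its underside.
- varnish: Bystander: small amber glass jar with black cap, diameter 44, 70 high. Origin: centre of its underside.
- cup: Bystander: steel cup, mouth diameter 72, 85 high. Origin: centre of its underside.
- brush: Bystander: flat brush 160 long lying along its x.
- cores: Bystander: two dark bare core halves lying stacked, 50 x 40 x 24. Origin: centre of its underside.
- driver: Bystander: screwdriver 170 long lying along its x.
Things that resemble listed ones, but are neither listed nor needed, are in the scene too. Leave any purple or red look-alike of the tray alone.

How it is judged:
On the way, in this order (a step that is already met when the one before it is completed fails the run):
1. the jaw is pulled back to its stop, the part still in the nest (value of joint jaw above 0.027 m and distance between part and nest below 0.015 m), for 0.2 s.
2. the transformer is lifted clear of the nest, held by the fingers (z of part in the frame of nest above 0.03 m and contact force between the fingers and part above 1 N), for 0.1 s.
At the end, for the whole second after the job is handed in: The transformer stands upright (within 6 deg) on the cork pad in the empty pocket, its centre within 14 mm of the pad's, its core along the tray's x within 11 deg (either way round), at rest and released; the jaw is still at least 22 mm open (horizontal distance between part and pad below 0.014 m and z of part in the frame of pad between -0.002 and 0.006 m and angle between part's own z axis and vertical below 0.1 rad and angle between the x axis of part and the x axis of tray, either way round below 0.2 rad and linear speed of part below 0.02 m/s and value of joint jaw above 0.022 m); the robot touches nothing.
It fails at once if the transformer is gripped harder than 40 N a finger (contact force between the fingers and part above 80 N).
It fails at once if the transformer is pressed or knocked against tray or fixture with over 40 N (contact force between part and tray above 40 N or contact force between part and pad above 40 N or contact force between part and fixture above 40 N).
It fails at once if the transformer is dropped (falls faster than 0.35 m/s out of the fingers) (linear speed of part above 0.35 m/s and contact force between the fingers and part below 0.3 N).
It fails at once if a transformer already in the tray is moved by more than 15 mm or tipped (distance of any of done0, done1, done2 from where it was at the start of the episode above 0.015 m or angle between any of done0, done1, done2's own z axis and vertical above 0.4 rad).
It fails at once if something else on the bench is moved by more than 40 mm (distance of any of tape, bobbin, varnish, cup, brush, cores, driver from where it was at the start of the episode above 0.04 m).
It also fails if it takes over 58 s, if anything falls off the work surface, if the arm or the gripper's body presses on something with over 40 N, if the wrist force passes 120 N, or if a joint passes its speed limit or range.

## Working session

There is one attempt and no reset: what is moved stays moved. The work goes in short steps, Python scripts to look and compute and a shell command to move; the robot and the scene stay as the last step left them, time stands still between calls to the robot, and variables do not carry over. Pictures are saved under pics/ and viewed, at most 10 in all, crops included, and the job is handed in when it is done.

```bash
mkdir -p pics; ls
python3 - <<'E'
from rig import manip
import cv2,numpy as np
for n in("top","side"):
    d=manip.get_image(n); cv2.imwrite(f"pics/{n}0.png",d["pixels"]); np.savez(f"{n}0.npz",**d)
    print(n,d["fx"],d["cx"],d["cy"],np.round(d["pose"],3).tolist())
print(manip.get_state(),manip.grip_point_offset)
E
```

```text
pics
top 457.05233700396263 253.29260756391415 191.50994621206883 [[-0.016, -0.986, 0.165, 0.211], [-1.0, 0.016, -0.002, 0.141], [-0.001, -0.165, -0.986, 1.933], [0.0, 0.0, 0.0, 1.0]]
side 351.0387281319687 255.83565036083755 186.72865383305555 [[-0.954, -0.202, 0.22, 0.258], [-0.299, 0.663, -0.687, 0.953], [-0.007, -0.721, -0.693, 0.884], [0.0, 0.0, 0.0, 1.0]]
{'clock': 0.1, 'qpos': array([ 1.11401372e+00,  2.76562961e-01,  1.50598924e+00,  2.71895667e-05,
        1.36071078e+00, -1.21002939e-01]), 'qd': array([-0.00117906, -0.00114812, -0.00416784,  0.00124482, -0.00107735,
       -0.0027251 ]), 'effort': array([ 2.67213354e-04, -4.17698622e+01, -2.46404260e+01, -3.66190861e-04,
        5.85827802e-03,  1.04150945e-05]), 'position': array([0.18925812, 0.54247223, 0.23051531]), 'ee_rot': array([-2.50672925e-04,  1.67104972e-01,  9.85938756e-01, -7.96766017e-04]), 'contact_force': array([-0.55828681, -0.47368008,  0.05362945]), 'moment': array([0.01408978, 0.0466315 , 0.01824957]), 'gripper_force': 0.0, 'width': 0.08537984754241311} 0.0187
```

View pics/top0.png

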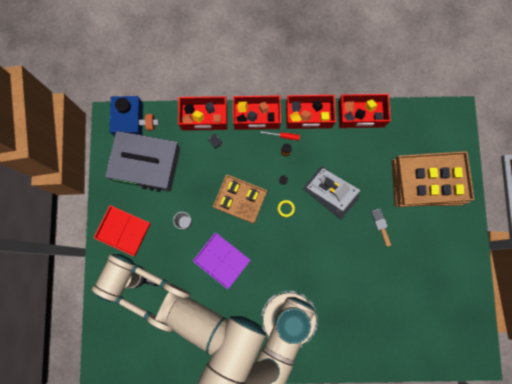

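View pics/side0.png

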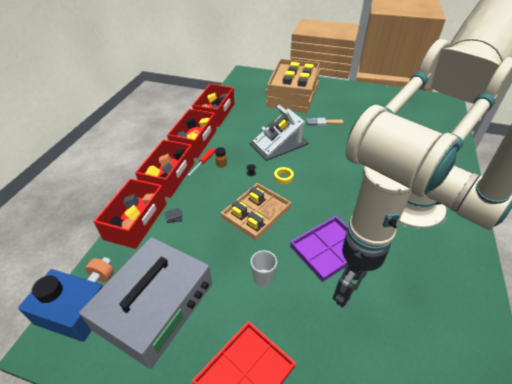

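Top view: the cardboard tray is at (240,198) and the fixture at (332,190). The purple (222,260) and red (123,230) trays are look-alikes, and the brown crate at (432,180) is no tray of 2x2. I'll enlarge both views.

```bash
cat > h.py <<'E'
import numpy as np
def load(n): return dict(np.load(n+".npz"))
def pts(d):
    v,u=np.mgrid[:384,:512]; z=d["depth"]
    c=np.stack([(u-d["cx"])/d["fx"]*z,(v-d["cy"])/d["fy"]*z,z,np.ones_like(z)],-1)
    P=(c@d["pose"].T)[...,:3]; P[z==0]=np.nan; return P
def ray(d,u,v,h):
    r=d["pose"][:3,:3]@np.array([(u-d["cx"])/d["fx"],(v-d["cy"])/d["fy"],1]); o=d["pose"][:3,3]
    return o+r*(h-o[2])/r[2]
def proj(d,p):
    c=np.linalg.inv(d["pose"])@np.append(p,1); return np.array([c[0]/c[2]*d["fx"]+d["cx"],c[1]/c[2]*d["fy"]+d["cy"]])
E
python3 - <<'E'
import cv2,numpy as np
from h import *
t=cv2.imread("pics/top0.png");s=cv2.imread("pics/side0.png")
z=lambda i,u,v,w,h,k:cv2.resize(i[v:v+h,u:u+w],None,fx=k,fy=k,interpolation=cv2.INTER_CUBIC)
a=np.hstack([z(t,205,165,66,66,6),z(t,300,158,66,66,6)])
b=np.hstack([z(s,215,178,80,40,5)*1,z(s,245,100,70,40,5)])
b=np.hstack([z(s,216,180,80,60,5)[:200*2-100],z(s,245,100,70,60,5)])
w=792;a=cv2.resize(a,(w,396)) if a.shape[1]!=w else a
b=b[:,:w]; b=cv2.copyMakeBorder(b,0,0,0,w-b.shape[1],cv2.BORDER_CONSTANT)
im=np.vstack([a,b])
im=cv2.resize(im,None,fx=min(1,600/im.shape[0]),fy=min(1,600/im.shape[0]));print(im.shape);cv2.imwrite("pics/c0.png",im)
d=load("top0");P=pts(d)
e=load("side0");Q=pts(e)
hsv=cv2.cvtColor(t,cv2.COLOR_BGR2HSV)
# tray: points above bench within crop, rim z
for n,dd,PP,img,box in(("top",d,P,t,(205,165,66,66)),("side",e,Q,s,(216,178,80,64))):
    u,v,w,h=box; H=cv2.cvtColor(img,cv2.COLOR_BGR2HSV)
    m=(H[...,0]>5)&(H[...,0]<22)&(H[...,1]>60)&(H[...,2]>90); mm=np.zeros_like(m); mm[v:v+h,u:u+w]=m[v:v+h,u:u+w]
    p=PP[mm&(PP[...,2]>.019)&(PP[...,2]<.04)]
    r=cv2.minAreaRect((p[:,:2]*1000).astype(np.float32)); print(n,len(p),r)
E
```

```text
(600, 683, 3)
top 232 ((502.1561584472656, 195.0607452392578), (187.14488220214844, 151.94715881347656), 67.33362579345703)
side 384 ((501.70062255859375, 195.5858917236328), (188.35159301757812, 151.54940795898438), 67.42707061767578)
```

View pics/c0.png

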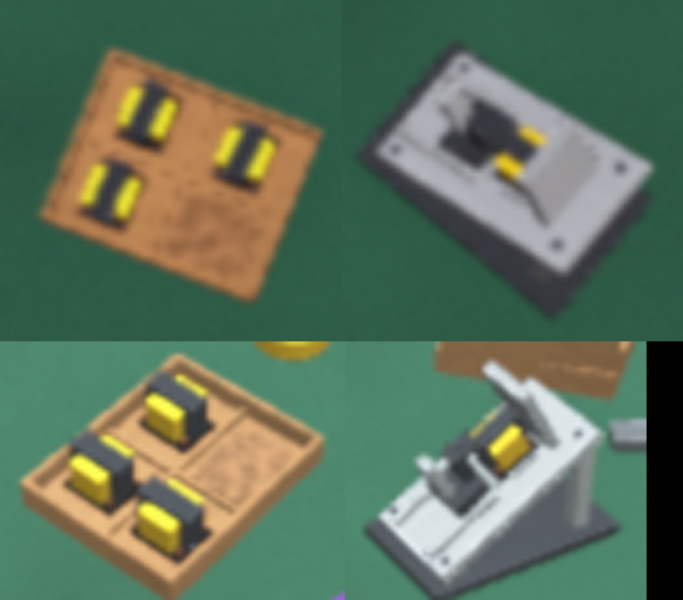

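Crops: tray at left with its empty (cork) pocket at lower right, ~(246,210) in top; fixture at right, uphill toward lower right, with jaw and upright lug at the upper left end. The cardboard tray is the one meant; it is brown with three transformers in a 2x2 layout. Now the bed plane.

Run:
```python
import cv2,numpy as np
from h import *
d=load("top0");e=load("side0")
c0=np.array([.502,.1954]);a=np.radians(-22.6);e1=np.array([np.cos(a),np.sin(a)]);e2=np.array([-e1[1],e1[0]])
pad=c0-.035*e1-.044*e2;print("pad",pad,proj(d,[*pad,.008]),proj(e,[*pad,.008]))
for s in((1,1),(1,-1),(-1,1)): print(s,proj(d,[*(c0+.035*s[0]*e1+.044*s[1]*e2),.048]))
al=[]
N=None
for nm,dd,box in(("top",d,(300,158,66,66)),("side",e,(245,100,70,62))):
    P=pts(dd);u,v,w,h=box;H=cv2.cvtColor(dd["pixels"],cv2.COLOR_BGR2HSV)
    m=np.zeros(P.shape[:2],bool);m[v:v+h,u:u+w]=1
    p=P[m&(P[...,2]>.02)&(P[...,2]<.2)&(H[...,1]<60)&(H[...,2]>110)]
    rng=np.random.default_rng(0);best=0
    for _ in range(3000):
        q=p[rng.choice(len(p),3,0)];n=np.cross(q[1]-q[0],q[2]-q[0]);n/=np.linalg.norm(n)+1e-12;n*=np.sign(n[2]+1e-9)
        if n[2]<.8: continue
        k=np.abs((p-q[0])@n)<.003
        if k.sum()>best: best=k.sum();K=k
    c=p[K].mean(0);n=np.linalg.svd(p[K]-c)[2][2];n*=np.sign(n[2])
    up=np.array([0,0,1])-n*n[2];up/=np.linalg.norm(up);y=np.cross(n,up)
    q=p[K]-c;xy=np.c_[q@up,q@y]
    r=cv2.minAreaRect((xy*1000).astype(np.float32))
    cc=c+up*r[0][0]/1000+y*r[0][1]/1000
    print(nm,len(p),best,"n",n,"tilt",np.degrees(np.arccos(n[2])),"az",np.degrees(np.arctan2(up[1],up[0])),r,"bedcentre",cc)
    print(" nest", cc+up*.0275)
```

```text
pad [0.45277865 0.16822909] [246.24900631 210.17410267] [272.01447177 208.07927928]
(1, 1) [232.81747721 185.86670265]
(1, -1) [252.32742166 193.52513611]
(-1, 1) [226.49442058 201.23117608]
top 955 332 n [0.33239943 0.37497427 0.86539293] tilt 30.072397161077276 az -131.55568278519084 ((-12.005950927734375, 7.616992950439453), (202.9030303955078, 111.92182159423828), 0.7138025164604187) bedcentre [ 0.53097427 -0.18819895  0.07323653]
 nest [ 0.51518772 -0.20600749  0.08701662]
side 902 454 n [0.32120412 0.37786281 0.86835915] tilt 29.731481706276472 az -130.36636122274925 ((8.95501708984375, 15.909530639648438), (112.4927749633789, 192.79379272460938), 89.30683898925781) bedcentre [ 0.53012342 -0.18689127  0.07239775]
 nest [ 0.51465707 -0.2050858   0.08603599]
```

```bash
cat >> h.py <<'E'
A=np.radians(-131.0);c,s=np.cos(A),np.sin(A)
U=np.array([c*.866,s*.866,.5]);N=np.array([-c*.5,-s*.5,.866]);Y=np.cross(N,U)
nest=np.array([.5149,-.2055,.085]);R=np.c_[U,Y,N]
tonest=lambda p:(p-nest)@R
E
python3 - <<'E'
import cv2,numpy as np
from h import *
for nm,box in(("top0",(300,158,66,66)),("side0",(245,100,70,62))):
    d=load(nm);u,v,w,h=box;P=tonest(pts(d))[v:v+h,u:u+w]*1000
    H=cv2.cvtColor(d["pixels"],cv2.COLOR_BGR2HSV)[v:v+h,u:u+w]
    m=(P[...,2]>15)&(P[...,2]<80)&(np.abs(P[...,1])<22)&(P[...,0]>-110)&(P[...,0]<-25)
    print(nm);o=np.c_[P[m].round(),H[m][:,2]]
    print(o[o[:,0].argsort()].astype(int).tolist())
    b=np.abs(P[...,2])<100
    yl=(H[...,0]>20)&(H[...,0]<35)&(H[...,1]>120)&(np.abs(P[...,1])<40)&(P[...,2]>10)&(P[...,2]<50)
    print("yellow",yl.sum(),np.nanmin(P[yl],0),np.nanmax(P[yl],0),np.nanmedian(P[yl],0))
E
```

```text
top0
[[-76, 5, 60, 177], [-76, -12, 18, 123], [-75, -15, 15, 84], [-73, 17, 18, 94], [-72, -19, 15, 67], [-71, -3, 69, 179], [-69, -9, 62, 143], [-69, 20, 18, 68], [-69, -11, 24, 86], [-69, -6, 67, 173], [-69, -9, 45, 134], [-67, -8, 55, 124], [-67, 7, 73, 178], [-67, -9, 21, 85], [-67, -1, 69, 179], [-66, -6, 45, 130], [-66, -7, 28, 115], [-66, 4, 70, 179], [-66, 2, 65, 172], [-66, -11, 33, 112], [-66, -15, 23, 67], [-65, 8, 66, 166], [-65, -4, 67, 170], [-65, 10, 71, 179], [-64, 7, 34, 131], [-64, -20, 16, 71], [-63, -6, 55, 143], [-63, 2, 42, 150], [-63, 10, 30, 95], [-63, 6, 54, 152], [-62, 2, 60, 157], [-62, 4, 49, 151], [-62, 0, 55, 155], [-62, -8, 68, 143], [-61, -9, 19, 67], [-61, -16, 22, 62], [-61, 4, 68, 158], [-61, -7, 42, 136], [-60, -5, 65, 153], [-60, 9, 52, 138], [-60, -20, 29, 65], [-60, 9, 68, 147], [-60, -3, 54, 152], [-60, 7, 47, 135], [-60, -3, 70, 164], [-60, 3, 36, 114], [-59, -4, 38, 132], [-59, -6, 50, 146], [-59, -6, 34, 116], [-59, -8, 28, 90], [-58, -2, 45, 141], [-57, -8, 21, 55], [-56, -14, 24, 60], [-55, -21, 27, 64], [-54, -17, 21, 61], [-52, -14, 19, 
[... 3172 characters left out ...]
-39, -12, 50, 75], [-39, -6, 51, 97], [-38, -17, 18, 104], [-38, -10, 40, 94], [-38, -11, 20, 93], [-37, -3, 52, 95], [-37, -12, 33, 101], [-37, -21, 27, 132], [-37, -8, 50, 87], [-36, 11, 53, 116], [-36, -11, 24, 124], [-36, 6, 51, 100], [-36, -21, 19, 136], [-35, -7, 40, 124], [-34, -2, 55, 93], [-34, -7, 53, 96], [-33, 9, 51, 109], [-33, -7, 44, 107], [-32, -11, 53, 94], [-31, -4, 54, 95], [-31, 9, 56, 123], [-31, 4, 53, 102], [-28, 1, 53, 100], [-28, 5, 56, 108], [-28, -5, 51, 99], [-28, -10, 48, 98], [-26, -12, 54, 91], [-26, -2, 52, 100], [-25, -11, 25, 83]]
yellow 58 [-15.9659439  -23.15656669  10.17839264] [20.20803077 -5.16739269 38.50058337] [  0.56070478 -16.32100825  27.9921295 ]
```

```bash
cat >> h.py <<'E'
from scipy.spatial.transform import Rotation as Ro
RT=np.c_[-U,Y,-N]
a=np.radians(-22.6);e1=np.array([np.cos(a),np.sin(a),0]);e2=np.array([-e1[1],e1[0],0]);Z=np.array([0,0,1.])
RP=np.c_[np.cross(e2,-Z),e2,-Z]   # place, tool y = tray y
pad=np.array([.4528,.1682,.008])
nw=lambda x,y,z:nest+R@(np.array([x,y,z])/1000)
def go(p,Rt,st=None):
    from rig import manip
    s=st or manip.get_state();q=s["ee_rot"];r0=Ro.from_quat(np.r_[q[1:],q[0]])
    print("t cm",((p-s["position"])*100).round(2),"rot",np.degrees((Ro.from_matrix(Rt)*r0.inv()).as_rotvec()).round(2))
def rep():
    from rig import manip
    s=manip.get_state();q=s["ee_rot"];r=Ro.from_quat(np.r_[q[1:],q[0]]).as_matrix()
    print("clk",s["clock"],"pos",s["position"].round(4),"nest",(tonest(s["position"])*1000).round(1),"F",s["contact_force"].round(1),"w",s["width"],"g",s["gripper_force"],"q",s["qpos"].round(2))
    return r
E
python3 - <<'E'
from h import *
go(nw(-68,0,130),RT); go(nw(-68,0,34),RT)
print(N*10,U*10)
E
```

```text
t cm [ 40.69 -65.45  -6.69] rot [ -34.03   -9.15 -108.8 ]
t cm [ 37.54 -69.07 -15.01] rot [ -34.03   -9.15 -108.8 ]
[3.28029514 3.7735479  8.66      ] [-5.68147119 -6.53578496  5.        ]
```

```bash
python3 -m pendant '[{"jaw":1,"tx":8,"ty":-8,"tz":5,"ax":-4,"ay":-1,"az":-12},{"jaw":1,"tx":14,"ty":-16,"tz":6,"ax":-8,"ay":-2,"az":-24},{"jaw":1,"tx":20,"ty":-24,"tz":6,"ax":-11,"ay":-3,"az":-36},{"jaw":1,"tx":26,"ty":-32,"tz":6,"ax":-15,"ay":-4,"az":-48},{"jaw":1,"tx":30,"ty":-40,"tz":6,"ax":-18,"ay":-5,"az":-58},{"jaw":1,"tx":34,"ty":-48,"tz":6,"ax":-22,"ay":-6,"az":-70},{"jaw":1,"tx":38,"ty":-54,"tz":5,"ax":-26,"ay":-7,"az":-82},{"jaw":1,"tx":40,"ty":-60,"tz":3,"ax":-30,"ay":-8,"az":-96},{"jaw":1,"tx":40.7,"ty":-65.4,"tz":0,"ax":-34,"ay":-9.2,"az":-108.8},{"jaw":1,"tx":40.7,"ty":-65.4,"tz":0,"ax":-34,"ay":-9.2,"az":-108.8}]' 40; python3 -c "
from h import *
rep();go(nw(-68,0,130),RT)"
```

```text
clock: 1.35
position: [0.5295, 0.0319, 0.2577]
ee_rot: [0.104, 0.856, 0.453, -0.226]
contact_force: [0.3, 0.8, -1.1]
width: 0.0854
gripper_force: 0.0
clk 1.35 pos [0.5295 0.0319 0.2577] nest [ -77.1 -144.7  243.9] F [ 0.3  0.8 -1.1] w 0.08540210478361147 g 0.0 q [ 0.16  0.41  1.34 -0.34  1.75  0.76]
t cm [  6.66 -14.39  -9.41] rot [-1.9  -0.46 -6.37]
```

```bash
python3 -m pendant '[{"tx":4,"ty":-8,"tz":-1,"ax":-1,"ay":0,"az":-3},{"tx":6.6,"ty":-14.4,"tz":-5,"ax":-1.9,"ay":-0.5,"az":-6.4},{"tx":6.6,"ty":-14.4,"tz":-5,"ax":-1.9,"ay":-0.5,"az":-6.4},{"tx":6.6,"ty":-14.4,"tz":-5,"ax":-1.9,"ay":-0.5,"az":-6.4},{"tx":6.6,"ty":-14.4,"tz":-5,"ax":-1.9,"ay":-0.5,"az":-6.4},{"tx":6.6,"ty":-14.4,"tz":-5,"ax":-1.9,"ay":-0.5,"az":-6.4},{"tx":6.6,"ty":-14.4,"tz":-5,"ax":-1.9,"ay":-0.5,"az":-6.4}]'; python3 -c "
from h import *
rep();go(nw(-68,0,100),RT)"
```

```text
clk 1.35 pos [0.5295 0.0319 0.2577] nest [ -77.1 -144.7  243.9] F [ 0.3  0.8 -1.1] w 0.08540210478361147 g 0.0 q [ 0.16  0.41  1.34 -0.34  1.75  0.76]
t cm [  5.68 -15.52 -12.01] rot [-1.9  -0.46 -6.37]invalid input at $[0]: expected keys jaw, tx, ty, tz, ax, ay, az
```

```bash
python3 -m pendant '[{"jaw":1,"tx":4,"ty":-8,"tz":-1,"ax":-1,"ay":0,"az":-3},{"jaw":1,"tx":6.6,"ty":-14.4,"tz":-5,"ax":-1.9,"ay":-0.5,"az":-6.4},{"jaw":1,"tx":6.6,"ty":-14.4,"tz":-5,"ax":-1.9,"ay":-0.5,"az":-6.4},{"jaw":1,"tx":6.6,"ty":-14.4,"tz":-5,"ax":-1.9,"ay":-0.5,"az":-6.4},{"jaw":1,"tx":6.6,"ty":-14.4,"tz":-5,"ax":-1.9,"ay":-0.5,"az":-6.4},{"jaw":1,"tx":6.6,"ty":-14.4,"tz":-5,"ax":-1.9,"ay":-0.5,"az":-6.4}]'; python3 -c "
from h import *
rep();go(nw(-68,0,95),RT);go(nw(-68,0,34),RT)"
```

```text
clock: 2.1
position: [0.5949, -0.1094, 0.2091]
ee_rot: [0.108, 0.878, 0.403, -0.234]
contact_force: [0.0, -0.6, 0.9]
width: 0.0853
gripper_force: 0.0
clk 2.1 pos [ 0.5949 -0.1094  0.2091] nest [-46.2  -2.7 170. ] F [ 0.  -0.6  0.9] w 0.08525219280809096 g 0.0 q [-0.06  0.52  1.28 -0.41  1.66  0.68]
t cm [-1.02 -1.59 -7.59] rot [-0.09  0.07 -0.35]
t cm [ -3.02  -3.89 -12.87] rot [-0.09  0.07 -0.35]
```

```bash
python3 -m pendant '[{"jaw":1,"tx":-1,"ty":-1.6,"tz":-7.6,"ax":0,"ay":0,"az":-0.3},{"jaw":1,"tx":-1,"ty":-1.6,"tz":-7.6,"ax":0,"ay":0,"az":-0.3},{"jaw":1,"tx":-1,"ty":-1.6,"tz":-7.6,"ax":0,"ay":0,"az":-0.3},{"jaw":1,"tx":-2,"ty":-2.7,"tz":-10.2,"ax":0,"ay":0,"az":-0.3},{"jaw":1,"tx":-3,"ty":-3.9,"tz":-12.9,"ax":0,"ay":0,"az":-0.3},{"jaw":1,"tx":-3,"ty":-3.9,"tz":-12.9,"ax":0,"ay":0,"az":-0.3},{"jaw":1,"tx":-3,"ty":-3.9,"tz":-12.9,"ax":0,"ay":0,"az":-0.3}]'
python3 - <<'E'
from h import *
from rig import manip
import cv2
rep()
s=manip.get_image("side")["pixels"];t=manip.get_image("top")["pixels"]
z=lambda i,u,v,w,h,k:cv2.resize(i[v:v+h,u:u+w],None,fx=k,fy=k,interpolation=cv2.INTER_CUBIC)
cv2.imwrite("pics/g1.png",np.hstack([z(s,235,70,90,100,4.5),z(t,290,150,80,100,4.5)]))
E
```

```text
clock: 2.98
position: [0.5668, -0.1494, 0.0815]
ee_rot: [0.108, 0.879, 0.4, -0.234]
contact_force: [-0.3, -0.6, 0.0]
width: 0.0858
gripper_force: 0.0
clk 2.975 pos [ 0.5668 -0.1494  0.0815] nest [-67.9   2.4  35.2] F [-0.3 -0.6  0. ] w 0.08578699279449511 g 0.0 q [-0.12  0.59  1.51 -0.43  1.37  0.76]
```

View pics/g1.png

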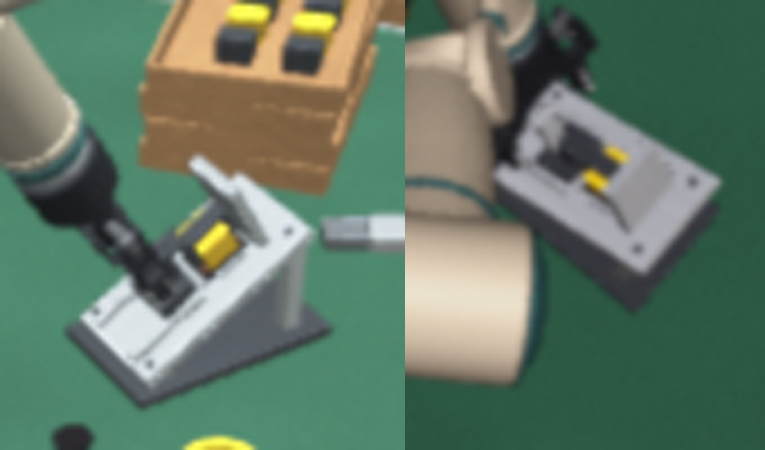

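The left (side) crop shows the fingers straddling the lug at about (165,290). I'll centre and close.

```bash
python3 -m pendant '[{"jaw":1,"tx":-0.2,"ty":0.2,"tz":0,"ax":0,"ay":0,"az":0},{"jaw":1,"tx":-0.2,"ty":0.2,"tz":0,"ax":0,"ay":0,"az":0},{"jaw":-1,"tx":-0.2,"ty":0.2,"tz":0,"ax":0,"ay":0,"az":0},{"jaw":-1,"tx":-0.2,"ty":0.2,"tz":0,"ax":0,"ay":0,"az":0},{"jaw":-1,"tx":-0.2,"ty":0.2,"tz":0,"ax":0,"ay":0,"az":0},{"jaw":-1,"tx":-0.2,"ty":0.2,"tz":0,"ax":0,"ay":0,"az":0},{"jaw":-1,"tx":-0.2,"ty":0.2,"tz":0,"ax":0,"ay":0,"az":0},{"jaw":-1,"tx":-0.2,"ty":0.2,"tz":0,"ax":0,"ay":0,"az":0},{"jaw":-1,"tx":-0.2,"ty":0.2,"tz":0,"ax":0,"ay":0,"az":0},{"jaw":-1,"tx":-0.2,"ty":0.2,"tz":0,"ax":0,"ay":0,"az":0}]' 60; python3 -c "
from h import *
rep();print(-U*3.3)"
```

```text
clock: 4.32
position: [0.5639, -0.1483, 0.0796]
ee_rot: [0.108, 0.879, 0.401, -0.234]
contact_force: [4.3, -3.8, -1.0]
width: 0.0197
gripper_force: 58.8
clk 4.325 pos [ 0.5639 -0.1483  0.0796] nest [-67.9  -0.5  33. ] F [ 4.3 -3.8 -1. ] w 0.019684987476190997 g 58.77467751502991 q [-0.12  0.58  1.52 -0.44  1.37  0.76]
[ 1.87488549  2.15680904 -1.65      ]
```

```bash
python3 -m pendant '[{"jaw":-1,"tx":0.3,"ty":0.35,"tz":-0.27,"ax":0,"ay":0,"az":0},{"jaw":-1,"tx":0.6,"ty":0.7,"tz":-0.54,"ax":0,"ay":0,"az":0},{"jaw":-1,"tx":0.9,"ty":1.05,"tz":-0.8,"ax":0,"ay":0,"az":0},{"jaw":-1,"tx":1.2,"ty":1.4,"tz":-1.07,"ax":0,"ay":0,"az":0},{"jaw":-1,"tx":1.5,"ty":1.74,"tz":-1.33,"ax":0,"ay":0,"az":0},{"jaw":-1,"tx":1.7,"ty":1.96,"tz":-1.5,"ax":0,"ay":0,"az":0},{"jaw":-1,"tx":1.85,"ty":2.13,"tz":-1.63,"ax":0,"ay":0,"az":0},{"jaw":-1,"tx":1.85,"ty":2.13,"tz":-1.63,"ax":0,"ay":0,"az":0}]'; python3 -c "
from h import *
rep()"
```

```text
clock: 5.32
position: [0.5808, -0.1291, 0.0649]
ee_rot: [0.109, 0.879, 0.4, -0.237]
contact_force: [-0.2, -8.2, 4.4]
width: 0.0191
gripper_force: 59.3
clk 5.325 pos [ 0.5808 -0.1291  0.0649] nest [-97.4  -0.4  33.1] F [-0.2 -8.2  4.4] w 0.01913356381559379 g 59.345351457595825 q [-0.09  0.62  1.49 -0.43  1.38  0.79]
```

```bash
python3 -m pendant '[{"jaw":-1,"tx":0.11,"ty":0.13,"tz":-0.1,"ax":0,"ay":0,"az":0},{"jaw":-1,"tx":0.2,"ty":0.23,"tz":-0.18,"ax":0,"ay":0,"az":0},{"jaw":-1,"tx":0.28,"ty":0.33,"tz":-0.25,"ax":0,"ay":0,"az":0},{"jaw":-1,"tx":0.28,"ty":0.33,"tz":-0.25,"ax":0,"ay":0,"az":0}]'; python3 -c "
from h import *
rep()"
```

```text
clock: 5.82
position: [0.5808, -0.1291, 0.0649]
ee_rot: [0.111, 0.878, 0.399, -0.241]
contact_force: [-6.4, -14.4, 11.6]
width: 0.0191
gripper_force: 59.5
clk 5.825 pos [ 0.5808 -0.1291  0.0649] nest [-97.4  -0.4  33. ] F [ -6.4 -14.4  11.6] w 0.01912769124755197 g 59.48270559310913 q [-0.08  0.63  1.48 -0.43  1.39  0.79]
```

```bash
python3 -m pendant '[{"jaw":-1,"tx":-0.28,"ty":-0.33,"tz":0.25,"ax":0,"ay":0,"az":0},{"jaw":1,"tx":-0.28,"ty":-0.33,"tz":0.25,"ax":0,"ay":0,"az":0},{"jaw":1,"tx":-0.28,"ty":-0.33,"tz":0.25,"ax":0,"ay":0,"az":0},{"jaw":1,"tx":-0.28,"ty":-0.33,"tz":0.25,"ax":0,"ay":0,"az":0},{"jaw":1,"tx":-0.28,"ty":-0.33,"tz":0.25,"ax":0,"ay":0,"az":0},{"jaw":1,"tx":1.4,"ty":1.57,"tz":4.6,"ax":0,"ay":0,"az":0},{"jaw":1,"tx":3,"ty":3.4,"tz":9,"ax":0,"ay":0,"az":0},{"jaw":1,"tx":4,"ty":8,"tz":10,"ax":0,"ay":0,"az":0},{"jaw":1,"tx":5,"ty":14,"tz":11,"ax":0,"ay":0,"az":0},{"jaw":1,"tx":5,"ty":14,"tz":11,"ax":0,"ay":0,"az":0}]'
python3 - <<'E'
from h import *
from rig import manip
import cv2
rep()
for n,(u,v,w,h) in(("top",(300,158,66,66)),("side",(245,100,70,62))):
    d=manip.get_image(n);np.savez(n+"1.npz",**d)
    P=tonest(pts(d))[v:v+h,u:u+w]*1000;H=cv2.cvtColor(d["pixels"],cv2.COLOR_BGR2HSV)[v:v+h,u:u+w]
    b=(np.abs(P[...,1])<14)&(P[...,0]<-30)
    L=P[b&(P[...,2]>62)&(P[...,2]<75)];print(n,"lug",len(L),L.min(0),L.max(0),np.median(L,0)) if len(L) else print("no")
    L=P[b&(P[...,2]>47)&(P[...,2]<56)&(P[...,0]>-85)];print("hook",len(L),L.min(0) if len(L) else 0,L.max(0) if len(L) else 0)
    y=(H[...,0]>20)&(H[...,0]<35)&(H[...,1]>120)&(np.abs(P[...,1])<40)&(P[...,2]>10)&(P[...,2]<50)
    print("yel",y.sum(),np.percentile(P[y],[3,50,97],axis=0).round(1).tolist())
    k=(np.abs(P[...,1])<16)&(P[...,2]>38)&(P[...,2]<46)&(P[...,0]>-32)&(P[...,0]<28);L=P[k];print("core top",len(L),np.percentile(L,[3,50,97],axis=0).round(1).tolist())
t,s=[np.load(n+"1.npz")["pixels"] for n in("top","side")]
z=lambda i,u,v,w,h,k:cv2.resize(i[v:v+h,u:u+w],None,fx=k,fy=k,interpolation=cv2.INTER_CUBIC)
cv2.imwrite("pics/g2.png",np.hstack([z(s,235,90,80,80,5),z(t,290,150,80,80,5)]))
E
```

```text
clock: 7.08
position: [0.6352, 0.0217, 0.1708]
ee_rot: [0.107, 0.878, 0.403, -0.234]
contact_force: [-0.5, -0.5, 0.2]
width: 0.0851
gripper_force: 0.0
clk 7.075 pos [0.6352 0.0217 0.1708] nest [-173.9  -58.2  199.5] F [-0.5 -0.5  0.2] w 0.08512684741576013 g 0.0 q [ 0.12  0.63  1.18 -0.35  1.72  0.84]
top lug 16 [-102.67203223   -9.15837617   63.35661112] [-85.91776574  10.38714873  73.7556185 ] [-95.16514024  -0.3068974   69.45289653]
hook 39 [-78.57915467 -11.53522291  47.32633999] [-44.6125633   13.94275044  55.63909567]
yel 26 [[-13.5, -19.5, 27.1], [-3.7, -9.5, 35.2], [5.0, 19.0, 45.4]]
core top 30 [[-22.4, -8.8, 38.5], [-7.4, 2.4, 42.9], [11.2, 10.6, 45.9]]
side lug 15 [-103.78573718  -10.0220139    63.43732111] [-92.76622233   9.54680663  72.39281759] [-9.81410780e+01 -2.21933667e-02  6.84235061e+01]
hook 36 [-77.8676124  -12.86365876  48.02918009] [-50.044802    13.11477545  55.79917637]
yel 59 [[-15.2, -21.9, 11.2], [1.0, -16.8, 28.4], [18.3, -6.7, 38.8]]
core top 51 [[-24.3, -12.9, 38.5], [3.8, -2.0, 42.6], [25.1, 10.0, 45.1]]
```

View pics/g2.png

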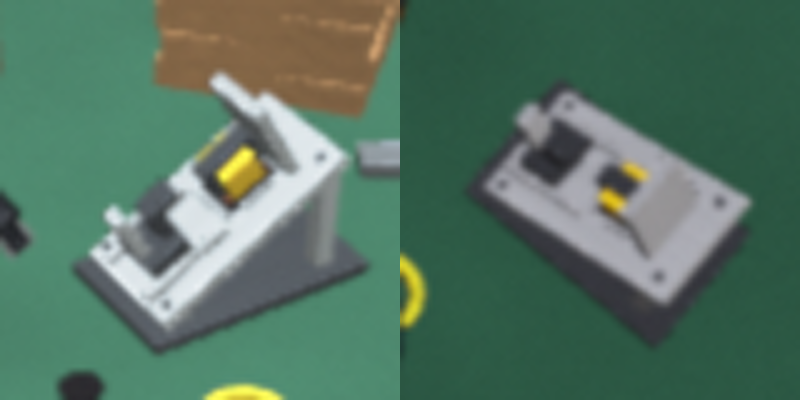

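Side crop: jaw slid clear downhill, its hook at (155,195), lug at (120,225); part still in the nest at (235,165). The hard stop was felt at 19 N. On to the part.

```bash
python3 -c "
from h import *
go(nw(-2,0,110),RT);go(nw(-2,0,6),RT)"
```

```text
t cm [ -8.2  -18.03   0.88] rot [-0.03 -0.01 -0.08]
t cm [-11.61 -21.96  -8.12] rot [-0.03 -0.01 -0.08]
```

```bash
python3 -m pendant '[{"jaw":1,"tx":-2,"ty":-5,"tz":3,"ax":0,"ay":0,"az":0},{"jaw":1,"tx":-5,"ty":-10,"tz":3,"ax":0,"ay":0,"az":0},{"jaw":1,"tx":-7,"ty":-15,"tz":2,"ax":0,"ay":0,"az":0},{"jaw":1,"tx":-8.2,"ty":-18,"tz":0.9,"ax":0,"ay":0,"az":0},{"jaw":1,"tx":-8.2,"ty":-18,"tz":0.9,"ax":0,"ay":0,"az":0},{"jaw":1,"tx":-8.2,"ty":-18,"tz":0.9,"ax":0,"ay":0,"az":0},{"jaw":1,"tx":-9.5,"ty":-19.5,"tz":-2.5,"ax":0,"ay":0,"az":0},{"jaw":1,"tx":-9.5,"ty":-19.5,"tz":-2.5,"ax":0,"ay":0,"az":0},{"jaw":1,"tx":-9.5,"ty":-19.5,"tz":-2.5,"ax":0,"ay":0,"az":0}]'; python3 -c "
from h import *
rep();go(nw(-2,0,7),RT)"
```

```text
clock: 8.3
position: [0.5403, -0.1774, 0.1464]
ee_rot: [0.107, 0.879, 0.401, -0.235]
contact_force: [-0.6, 0.8, -0.1]
width: 0.0855
gripper_force: 0.0
clk 8.3 pos [ 0.5403 -0.1774  0.1464] nest [-2.1  0.7 72.1] F [-0.6  0.8 -0.1] w 0.0855265555482645 g 0.0 q [-0.17  0.49  1.5  -0.44  1.45  0.67]
t cm [-2.2  -2.42 -5.64] rot [-0.06  0.09 -0.03]
```

```bash
python3 -m pendant '[{"jaw":1,"tx":-0.9,"ty":-1,"tz":-2.2,"ax":0,"ay":0,"az":0},{"jaw":1,"tx":-1.6,"ty":-1.7,"tz":-4,"ax":0,"ay":0,"az":0},{"jaw":1,"tx":-2.2,"ty":-2.4,"tz":-5.6,"ax":0,"ay":0,"az":0},{"jaw":1,"tx":-2.2,"ty":-2.4,"tz":-5.6,"ax":0,"ay":0,"az":0},{"jaw":1,"tx":-2.2,"ty":-2.4,"tz":-5.6,"ax":0,"ay":0,"az":0}]' 25; python3 -c "
from h import *
rep();go(nw(-2,0,7),RT)"
```

```text
clock: 8.93
position: [0.5188, -0.2017, 0.0908]
ee_rot: [0.108, 0.879, 0.401, -0.234]
contact_force: [0.2, 0.4, 0.7]
width: 0.0854
gripper_force: 0.0
clk 8.925 pos [ 0.5188 -0.2017  0.0908] nest [-1.7  0.4  7.8] F [0.2 0.4 0.7] w 0.08544790870263519 g 0.0 q [-0.21  0.52  1.61 -0.47  1.31  0.7 ]
t cm [-0.04  0.02 -0.08] rot [-0.04  0.17 -0.02]
```

```bash
python3 -m pendant '[{"jaw":0.5,"tx":0,"ty":0,"tz":0,"ax":0,"ay":0,"az":0},{"jaw":0.2,"tx":0,"ty":0,"tz":0,"ax":0,"ay":0,"az":0},{"jaw":0.05,"tx":0,"ty":0,"tz":0,"ax":0,"ay":0,"az":0},{"jaw":0.0,"tx":0,"ty":0,"tz":0,"ax":0,"ay":0,"az":0},{"jaw":-0.1,"tx":0,"ty":0,"tz":0,"ax":0,"ay":0,"az":0},{"jaw":-0.3,"tx":0,"ty":0,"tz":0,"ax":0,"ay":0,"az":0},{"jaw":-0.3,"tx":0,"ty":0,"tz":0,"ax":0,"ay":0,"az":0},{"jaw":-0.3,"tx":0,"ty":0,"tz":0,"ax":0,"ay":0,"az":0}]' 25; python3 -c "
from h import *
rep()"
```

```text
clock: 9.93
position: [0.5173, -0.2018, 0.0897]
ee_rot: [0.107, 0.879, 0.4, -0.235]
contact_force: [0.5, 1.9, 1.1]
width: 0.0393
gripper_force: 27.2
clk 9.925 pos [ 0.5173 -0.2018  0.0897] nest [-1.4 -0.6  6.3] F [0.5 1.9 1.1] w 0.039291027543160946 g 27.217572033405304 q [-0.21  0.52  1.62 -0.47  1.31  0.7 ]
```

Gripped at 39.3 mm and 27 N. Lift along the bed normal.

```bash
python3 -m pendant '[{"jaw":-0.3,"tx":0.2,"ty":0.2,"tz":0.5,"ax":0,"ay":0,"az":0},{"jaw":-0.3,"tx":0.5,"ty":0.57,"tz":1.3,"ax":0,"ay":0,"az":0},{"jaw":-0.3,"tx":0.98,"ty":1.13,"tz":2.6,"ax":0,"ay":0,"az":0},{"jaw":-0.3,"tx":1.64,"ty":1.89,"tz":4.33,"ax":0,"ay":0,"az":0},{"jaw":-0.3,"tx":2.3,"ty":2.64,"tz":6.06,"ax":0,"ay":0,"az":0},{"jaw":-0.3,"tx":3.3,"ty":3.8,"tz":8.7,"ax":0,"ay":0,"az":0},{"jaw":-0.3,"tx":4.3,"ty":4.9,"tz":11.3,"ax":0,"ay":0,"az":0},{"jaw":-0.3,"tx":4.3,"ty":4.9,"tz":11.3,"ax":0,"ay":0,"az":0},{"jaw":-0.3,"tx":4.3,"ty":4.9,"tz":11.3,"ax":0,"ay":0,"az":0}]'; python3 -c "
from h import *
rep();go(pad+[0,0,.12],RP)"
```

```text
clock: 11.05
position: [0.5595, -0.1529, 0.202]
ee_rot: [0.106, 0.879, 0.401, -0.236]
contact_force: [-0.1, -0.1, -2.5]
width: 0.0397
gripper_force: 26.8
clk 11.05 pos [ 0.5595 -0.1529  0.202 ] nest [ -1.2  -0.9 135.9] F [-0.1 -0.1 -2.5] w 0.03968146893513606 g 26.808505654335022 q [-0.13  0.48  1.38 -0.43  1.59  0.65]
t cm [-10.67  32.11  -7.4 ] rot [ 33.95   7.84 105.58]
```

```bash
python3 -m pendant '[{"jaw":-0.3,"tx":-0.5,"ty":1.5,"tz":0,"ax":3,"ay":0.6,"az":8.5},{"jaw":-0.3,"tx":-1.5,"ty":4,"tz":0,"ax":6,"ay":1.4,"az":18},{"jaw":-0.3,"tx":-2.5,"ty":7.5,"tz":0,"ax":9,"ay":2.1,"az":28},{"jaw":-0.3,"tx":-3.5,"ty":11,"tz":0,"ax":12,"ay":2.8,"az":38},{"jaw":-0.3,"tx":-4.5,"ty":14.5,"tz":0,"ax":15.5,"ay":3.6,"az":48},{"jaw":-0.3,"tx":-6,"ty":18,"tz":0,"ax":18.5,"ay":4.3,"az":58},{"jaw":-0.3,"tx":-7,"ty":21.5,"tz":-1,"ax":22,"ay":5,"az":68},{"jaw":-0.3,"tx":-8,"ty":25,"tz":-2,"ax":25,"ay":5.8,"az":78},{"jaw":-0.3,"tx":-9,"ty":28,"tz":-3,"ax":28,"ay":6.5,"az":88},{"jaw":-0.3,"tx":-10,"ty":30,"tz":-4,"ax":31,"ay":7.2,"az":97}]'; python3 -c "
from h import *
rep();go(pad+[0,0,.12],RP)"
```

```text
clock: 12.3
position: [0.4578, 0.1472, 0.1611]
ee_rot: [0.01, 0.266, 0.964, -0.023]
contact_force: [-0.3, 0.3, -2.3]
width: 0.0397
gripper_force: 26.7
clk 12.3 pos [0.4578 0.1472 0.1611] nest [-160.1 -274.5  180.3] F [-0.3  0.3 -2.3] w 0.0396718817786347 g 26.732124388217926 q [ 0.2   0.19  1.8  -0.05  1.15 -0.8 ]
t cm [-0.5   2.1  -3.31] rot [2.79 0.56 8.3 ]
```

```bash
python3 -m pendant '[{"jaw":-0.3,"tx":-0.5,"ty":2.1,"tz":-1,"ax":2.8,"ay":0.6,"az":8.3},{"jaw":-0.3,"tx":-0.5,"ty":2.1,"tz":-3.3,"ax":2.8,"ay":0.6,"az":8.3},{"jaw":-0.3,"tx":-0.5,"ty":2.1,"tz":-3.3,"ax":2.8,"ay":0.6,"az":8.3},{"jaw":-0.3,"tx":-0.5,"ty":2.1,"tz":-3.3,"ax":2.8,"ay":0.6,"az":8.3}]'
python3 - <<'E'
from h import *
from rig import manip
import cv2
r=rep();go(pad+[0,0,.0063],RP)
tip=manip.get_state()["position"]
t,s=[manip.get_image(n) for n in("top","side")]
P=pts(s);H=cv2.cvtColor(s["pixels"],cv2.COLOR_BGR2HSV)
q=(P-tip)@np.c_[e1,e2,Z]*1000
m=(np.abs(q)<45).all(-1)
y=m&(H[...,0]>20)&(H[...,0]<35)&(H[...,1]>120);print("yel (tray axes rel tip)",y.sum(),np.percentile(q[y],[3,50,97],axis=0).round(1).tolist())
c=m&(q[...,2]<3);print("low",c.sum(),np.percentile(q[c],[2,98],axis=0).round(1).tolist() if c.any() else 0)
z=lambda i,u,v,w,h,k:cv2.resize(i[v:v+h,u:u+w],None,fx=k,fy=k,interpolation=cv2.INTER_CUBIC)
cv2.imwrite("pics/g3.png",np.hstack([z(s["pixels"],205,130,110,120,4),z(t["pixels"],200,150,80,120,4)]))
E
```

```text
clock: 12.8
position: [0.4549, 0.1675, 0.1296]
ee_rot: [0.001, 0.199, 0.98, -0.0]
contact_force: [0.3, -0.4, -3.0]
width: 0.0394
gripper_force: 26.6
clk 12.8 pos [0.4549 0.1675 0.1296] nest [-187.4 -290.   159.7] F [ 0.3 -0.4 -3. ] w 0.03941845337914666 g 26.63955509662628 q [ 0.21  0.22  1.85 -0.    1.06 -0.96]
t cm [ -0.21   0.07 -11.53] rot [0.03 0.1  0.36]
yel (tray axes rel tip) 40 [[-22.1, -20.6, 3.0], [-12.0, 10.2, 25.8], [3.4, 20.0, 33.8]]
low 35 [[-22.8, -17.1, -4.6], [27.4, 24.9, 2.8]]
```

View pics/g3.png

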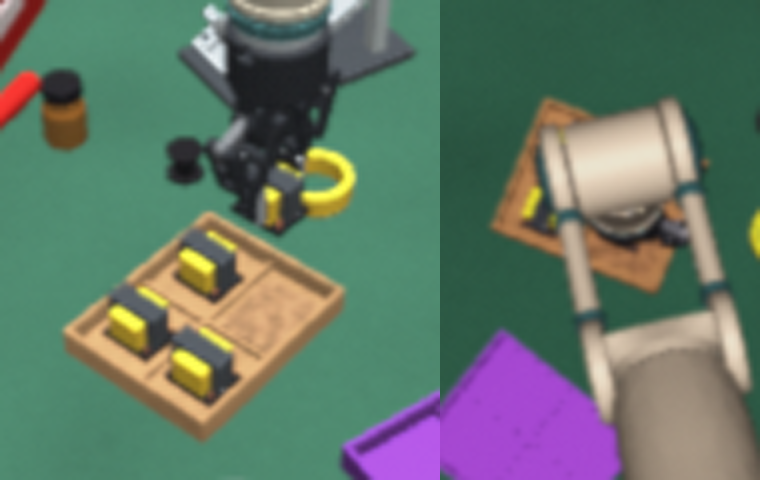

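Side crop: part hangs upright at (285,195), lined up with the others; empty pocket at (265,310). Lowering.

```bash
python3 -m pendant '[{"jaw":-0.3,"tx":-0.35,"ty":0.15,"tz":-2,"ax":0,"ay":0.1,"az":0.3},{"jaw":-0.3,"tx":-0.35,"ty":0.15,"tz":-4.5,"ax":0,"ay":0.1,"az":0.3},{"jaw":-0.3,"tx":-0.35,"ty":0.15,"tz":-7,"ax":0,"ay":0.1,"az":0.3},{"jaw":-0.3,"tx":-0.35,"ty":0.15,"tz":-9,"ax":0,"ay":0.1,"az":0.3},{"jaw":-0.3,"tx":-0.35,"ty":0.15,"tz":-10.2,"ax":0,"ay":0.1,"az":0.3},{"jaw":-0.3,"tx":-0.35,"ty":0.15,"tz":-10.8,"ax":0,"ay":0.1,"az":0.3},{"jaw":-0.3,"tx":-0.35,"ty":0.15,"tz":-10.9,"ax":0,"ay":0.1,"az":0.3},{"jaw":-0.3,"tx":-0.35,"ty":0.15,"tz":-10.9,"ax":0,"ay":0.1,"az":0.3}]'; python3 -c "
from h import *
rep();go(pad+[0,0,.0063],RP)"
```

```text
clock: 13.9
position: [0.4522, 0.1696, 0.0212]
ee_rot: [0.001, 0.196, 0.981, 0.0]
contact_force: [0.7, 0.2, -2.3]
width: 0.04
gripper_force: 26.7
clk 13.9 pos [0.4522 0.1696 0.0212] nest [-241.5 -293.4   65.7] F [ 0.7  0.2 -2.3] w 0.03998952064831716 g 26.67823165655136 q [ 0.21  0.36  2.    0.    0.78 -0.96]
t cm [ 0.06 -0.14 -0.69] rot [-0.03  0.13  0.04]
```

```bash
python3 -m pendant '[{"jaw":-0.3,"tx":0,"ty":0,"tz":-0.15,"ax":0,"ay":0.1,"az":0},{"jaw":-0.3,"tx":0,"ty":0,"tz":-0.3,"ax":0,"ay":0.1,"az":0},{"jaw":-0.3,"tx":0,"ty":0,"tz":-0.4,"ax":0,"ay":0.1,"az":0},{"jaw":-0.3,"tx":0,"ty":0,"tz":-0.5,"ax":0,"ay":0.1,"az":0},{"jaw":-0.3,"tx":0,"ty":0,"tz":-0.5,"ax":0,"ay":0.1,"az":0}]'; python3 -c "
from h import *
rep()"
```

```text
clock: 14.52
position: [0.4516, 0.1695, 0.0156]
ee_rot: [-0.001, 0.196, 0.981, 0.0]
contact_force: [-0.6, 0.1, -2.4]
width: 0.0394
gripper_force: 26.7
clk 14.525 pos [0.4516 0.1695 0.0156] nest [-243.8 -293.8   60.6] F [-0.6  0.1 -2.4] w 0.039369105495145745 g 26.67816460132599 q [ 0.21  0.37  2.    0.    0.77 -0.96]
```

```bash
python3 -m pendant '[{"jaw":-0.3,"tx":0,"ty":0,"tz":-0.07,"ax":0,"ay":0,"az":0},{"jaw":-0.3,"tx":0,"ty":0,"tz":-0.14,"ax":0,"ay":0,"az":0},{"jaw":-0.3,"tx":0,"ty":0,"tz":-0.14,"ax":0,"ay":0,"az":0},{"jaw":-0.3,"tx":0,"ty":0,"tz":-0.14,"ax":0,"ay":0,"az":0}]'; python3 -c "
from h import *
rep()"
```

```text
clock: 15.02
position: [0.4517, 0.1695, 0.0143]
ee_rot: [-0.0, 0.196, 0.981, 0.0]
contact_force: [0.6, -0.4, -2.7]
width: 0.0397
gripper_force: 26.7
clk 15.025 pos [0.4517 0.1695 0.0143] nest [-244.6 -293.7   59.5] F [ 0.6 -0.4 -2.7] w 0.03973539873159931 g 26.677789092063904 q [ 0.21  0.37  2.    0.    0.77 -0.96]
```

```bash
python3 -m pendant '[{"jaw":-0.3,"tx":0,"ty":0,"tz":-0.07,"ax":0,"ay":0,"az":0},{"jaw":-0.3,"tx":0,"ty":0,"tz":-0.13,"ax":0,"ay":0,"az":0},{"jaw":-0.3,"tx":0,"ty":0,"tz":-0.13,"ax":0,"ay":0,"az":0},{"jaw":-0.3,"tx":0,"ty":0,"tz":-0.13,"ax":0,"ay":0,"az":0}]'; python3 -c "
from h import *
rep()"
```

```text
clock: 15.52
position: [0.4517, 0.1695, 0.014]
ee_rot: [-0.0, 0.196, 0.981, 0.0]
contact_force: [-2.2, -0.4, 8.5]
width: 0.0393
gripper_force: 27.9
clk 15.525 pos [0.4517 0.1695 0.014 ] nest [-244.7 -293.7   59.3] F [-2.2 -0.4  8.5] w 0.03934686349806544 g 27.918248176574707 q [ 0.21  0.37  2.    0.    0.77 -0.96]
```

Seated. Ease off 0.8 mm, then open just enough and withdraw straight up.

```bash
python3 -m pendant '[{"jaw":-0.3,"tx":0,"ty":0,"tz":0.08,"ax":0,"ay":0,"az":0},{"jaw":0.0,"tx":0,"ty":0,"tz":0.08,"ax":0,"ay":0,"az":0},{"jaw":0.15,"tx":0,"ty":0,"tz":0.08,"ax":0,"ay":0,"az":0},{"jaw":0.2,"tx":0,"ty":0,"tz":0.08,"ax":0,"ay":0,"az":0},{"jaw":0.2,"tx":0,"ty":0,"tz":0.08,"ax":0,"ay":0,"az":0},{"jaw":0.2,"tx":0,"ty":0,"tz":0.08,"ax":0,"ay":0,"az":0}]'; python3 -c "
from h import *
rep()"
```

```text
clock: 16.27
position: [0.4517, 0.1695, 0.0137]
ee_rot: [-0.0, 0.196, 0.981, 0.0]
contact_force: [-0.3, -0.3, 0.0]
width: 0.0512
gripper_force: 0.0
clk 16.275 pos [0.4517 0.1695 0.0137] nest [-244.8 -293.7   59. ] F [-0.3 -0.3  0. ] w 0.05123882212222937 g 0.0 q [ 0.21  0.37  2.    0.    0.77 -0.96]
```

```bash
python3 -m pendant '[{"jaw":0.2,"tx":0,"ty":0,"tz":1,"ax":0,"ay":0,"az":0},{"jaw":0.2,"tx":0,"ty":0,"tz":3,"ax":0,"ay":0,"az":0},{"jaw":0.2,"tx":0,"ty":0,"tz":6,"ax":0,"ay":0,"az":0},{"jaw":0.2,"tx":0,"ty":0,"tz":11,"ax":0,"ay":0,"az":0},{"jaw":0.2,"tx":-4,"ty":-6,"tz":15,"ax":0,"ay":0,"az":0},{"jaw":0.2,"tx":-6,"ty":-12,"tz":17,"ax":0,"ay":0,"az":0},{"jaw":0.2,"tx":-8,"ty":-18,"tz":18,"ax":0,"ay":0,"az":0},{"jaw":0.2,"tx":-10,"ty":-24,"tz":18,"ax":0,"ay":0,"az":0},{"jaw":0.2,"tx":-10,"ty":-24,"tz":18,"ax":0,"ay":0,"az":0},{"jaw":0.2,"tx":-10,"ty":-24,"tz":18,"ax":0,"ay":0,"az":0}]'
python3 - <<'E'
from h import *
from rig import manip
import cv2
rep()
t,s=[manip.get_image(n) for n in("top","side")]
for d in(t,s):
    P=pts(d);H=cv2.cvtColor(d["pixels"],cv2.COLOR_BGR2HSV);q=(P-pad)@np.c_[e1,e2,Z]*1000
    m=(np.abs(q[...,:2])<40).all(-1)&(q[...,2]>25)&(q[...,2]<55);print(m.sum(),np.percentile(q[m],[3,50,97],axis=0).round(1).tolist())
z=lambda i,u,v,w,h,k:cv2.resize(i[v:v+h,u:u+w],None,fx=k,fy=k,interpolation=cv2.INTER_CUBIC)
cv2.imwrite("pics/g4.png",np.hstack([z(s["pixels"],215,95,95,150,4),z(t["pixels"],200,100,100,150,4)]))
E
```

```text
clock: 17.52
position: [0.3513, -0.0717, 0.1946]
ee_rot: [0.0, 0.198, 0.98, -0.0]
contact_force: [0.3, 0.3, 0.4]
width: 0.0515
gripper_force: 0.0
clk 17.525 pos [ 0.3513 -0.0717  0.1946] nest [  60.3 -211.2   91.7] F [0.3 0.3 0.4] w 0.05152174585468153 g 0.0 q [-0.4  -0.03  1.97 -0.    1.2  -1.57]
97 [[-22.7, -18.6, 29.9], [0.3, -0.8, 40.1], [22.9, 17.2, 50.9]]
151 [[-24.1, -17.1, 26.5], [-1.6, 6.9, 38.9], [23.7, 20.8, 45.2]]
```

View pics/g4.png

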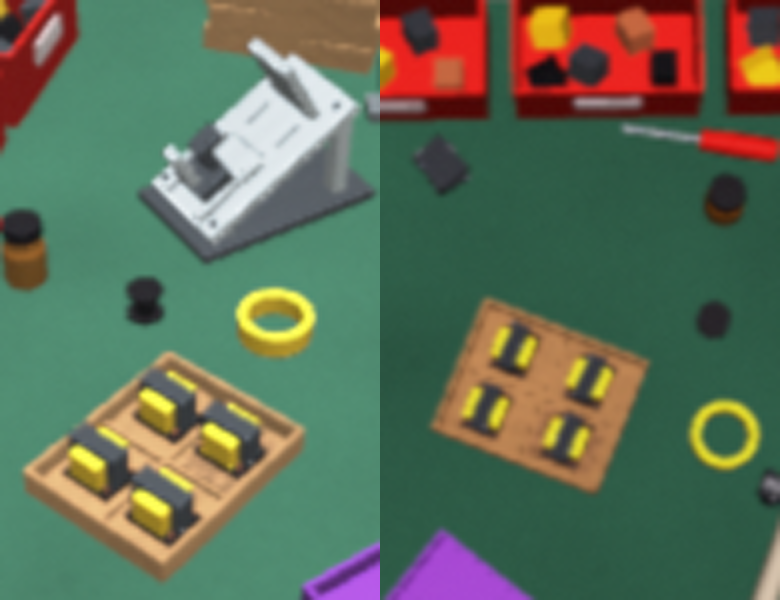

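The transformer stands upright at the pad centre, within about 1 mm (side crop (230,440), top crop (567,437)). It is aligned with the other three, and the jaw is still open at (200,165).

```bash
python3 -c "
from rig import manip
print(manip.sign_off())"
```

```text
the job is handed in; nothing more can be done
None
```

I handed the job in at 17.5 s: the jaw is open at its stop, and the transformer stands upright on the cork in the empty pocket, about 1 mm off centre and in line with the other three; `sign_off()` gave no verdict.

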